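# Check the specimen clamp's jaw opening with a feeler blade

### The arm

A 6-joint arm with a two-finger parallel gripper is mounted at the origin on a cart in front of the work surface, level with it; the furniture and walls round the work are solid. World frame = base frame: x ahead of the robot, y to its left, z up, the work surface at z = 0. Lengths are in m, angles in rad, forces in N, time in s.
With the tool pointing down it reaches from about 0.425 to 0.95 m from the base axis. Payload 3.5 kg.
Tool frame: the origin (TCP) lies on the centre line of the jaws, within the pads' length; the fingertips stand 11 mm ahead of it and the grasp point (between the pads) lies 8 mm behind it; y points along the fingers, x is the direction in which the jaws open and shut, and the axes are right-handed (so a half turn about y gives the same grasp; the last joint's range is limited). The gripper opens to 85 mm and grips with 20 to 120 N. Pads are 22 mm wide; open, the fingers measure 114 mm over their backs; the gripper's body (76 mm by 85 mm) begins 54 mm behind the grasp point. The pads swing forward as they close: fully open they stand 13 mm farther back than shut.
Start: joints at [0.978, 0.286, 1.577, -0, 1.279, -0.15], TCP at [0.289, 0.61, 0.242] pointing down, gripper open.
Joint ranges: [-2.77, 2.77], [-0.9, 2.22], [0.21, 2.48], [-1.53, 4.67], [0.24, 2.81], [-2.84, 2.84]. Speed limits (rad/s): [2.79, 2.79, 3.14, 3.14, 3.14, 3.14].

### API

Orientations are given as a unit quaternion [x, y, z, w].
In Python, from plant import get_state, read_camera, sign_off gives the robot as it stands.
- The arm moves only by the shell command python3 -m inch 'ROWS' [FORCE]. ROWS is JSON, a list of rows, each an object of numbers: "ax", "ay", "az": the turn, a rotation vector about the tool's x, y, z in rad; "x", "y", "z": the shift along the tool's x, y, z in mm; "hand": the closure, from -1 (fully open) to 1 (shut). In form: [{"ax": .., "ay": .., "az": .., "x": .., "y": .., "z": .., "hand": ..}, ...]. A call has 1 to 5 rows; each row shifts and turns the commanded pose from where the row before left it, along the tool's axes as they then stand; what a row does not reach is not made up. A row lasts 1/12 s, in which the tool goes at most 41.7 mm and 7.16 degrees, less where a joint would pass 70% of its speed; a pose out of reach is approached as far as the arm can. A call with a gripper value outside its range is refused whole. The fingers move at their own pace and stop on an object; FORCE is the grip in N (left out, the last holds). Time passes only in rows, so rows that do not move let the fingers close. It gives the time, the measured TCP pose, the force and the opening at its end, in the units of the state.
- get_state(): the state, without advancing time (a new reading comes with each control period).
- read_camera(name): name is "side" or "top"; returns a dict with "img" (400x640x3 uint8, red, green, blue), "fov_y" (degrees; the focal length in pixels is half the picture's height over the tangent of half this angle, whatever the lens; pixels are square), "cx", "cy" (the principal point, pixels), "distortion" ([k1, k2, p1, p2, k3] as OpenCV has them; the pictures are not rectified), "T" (4x4, takes a point from camera to world coordinates). Camera axes: x right, y down, z forward; pixel columns grow to the right and rows downward; lengths in m; the calibration is good to about 2 mm. A picture is of the moment at which its call begins. There is no depth.
- sign_off(): hands the job in, once; it reports no verdict.
The state is a dict: "time": time; "qpos": joint angles; "dq": joint speeds; "joint_efforts": joint torques, N m; "eef_pos": TCP position; "tcp_rot": TCP orientation; "contact_force": force on the tool from outside, world axes, zero at the start; "wrist_torque": the same for the moment, N m; "opening": opening from 0.0 (shut) to 1.0 (fully open).
Only numpy, scipy, OpenCV 4.12 (cv2) and the standard library are available. Lean on these libraries where they do the work, as an engineer would, in place of code of your own. Each camera call takes 0.05 s, during which the arm holds its last target. There are 200 camera calls.

### The job

Check the opening of the sprung specimen clamp: take the medium feeler blade (yellow grip) out of the rack and slide it straight down between the two jaws, on through the light drag you feel, until its tip stops firmly on the clamp's base. Let go and leave it standing upright there, held by the jaws. Leave the blue and the red blade hanging in the rack.

Things in the scene. Friction and masses are not known exactly. Their poses are not given: they have to be found in the camera images.
- blade_medium: Yellow grip 16x56x50 mm on a flat steel blade 8 mm thick, 30 wide, 50 long; 70 g, loose. Origin: centre of the tip, its lowest point; z up along the blade (steel 0 to 50 mm, lowest 12 mm bevelled to a thin edge; grip 50 to 100), x across the thickness, y along the width. Pinch the grip across its 16 mm (along x). Hangs upright in the white rack, which is 62 mm high: lift more than 50 mm to clear.
- blade_thin: Bystander: same kind of blade, same frame and sizes, but with a blue grip and 4 mm thick: too loose for the clamp. The three blades hang in one rack in a row along their y, 75 mm apart, in any order; each grip's underside rests on the rack's rail, so the tip is 12 mm above the worktop. A microscope stands left of the rack and a pillar behind it: keep the arm clear of both.
- blade_thick: Bystander: same kind of blade, same frame and sizes, but with a red grip and 14 mm thick: too thick for the clamp. The jaws pinch the 8 mm blade with a drag of about 3 to 6 N: it does not drop in by its own weight but must be pushed down to the base, 12 mm above the worktop (its grip's underside is then 62 mm above it).
- clamp: Fixed clamp: grey base 110x76x12 mm, two bright jaws 44 mm wide. Origin: centre of the base's underside, on the worktop, below the middle of the gap; x across the gap, y along it, z up. Jaw tops at z = 54 mm; faces straight up to 38, then flared 25 degrees to a 20 mm mouth. Gap 5 mm; each jaw springs back up to 4 mm at 2 to 4 N. Blade goes in with its x along the clamp's x, either way.

How it is judged:
By the outcome, as a careful person would: the job done as asked, in the order asked, and still so for the second after the job is handed in, with the robot touching nothing.
It also fails if it takes over 48 s, if anything falls off the work surface, if the arm or the gripper's body presses on something with over 40 N, if the wrist force passes 120 N, or if a joint passes its speed limit or range.

## Working session

There is one attempt and no reset: what is moved stays moved. The work goes in short steps, Python scripts to look and compute and a shell command to move; the robot and the scene stay as the last step left them, time stands still between calls to the robot, and variables do not carry over. Pictures are saved under pics/ and viewed, about 8 in all and at most 12, crops included, and the job is handed in when it is done.

```bash
mkdir -p pics; ls
python3 - <<'E'
from plant import *
import cv2,pickle
print(get_state())
for n in("side","top"):
    c=read_camera(n); pickle.dump(c,open(f"{n}.pkl","wb")); cv2.imwrite(f"pics/{n}0.png",c["img"][:,:,::-1])
    print(n,c["fov_y"],c["cx"],c["cy"],c["distortion"],c["T"])
E
```

```text
pics
{'time': 0.0, 'qpos': array([ 9.77982187e-01,  2.87171163e-01,  1.57817184e+00, -1.48346091e-05,
        1.27860844e+00, -1.49986400e-01]), 'dq': array([-0.00069649, -0.00157759,  0.00146007, -0.00147326,  0.00122406,
       -0.00170998]), 'joint_efforts': array([ 6.81809815e-04, -4.05993497e+01, -2.92623442e+01, -1.14309917e-04,
        5.82404537e-03, -1.33892453e-05]), 'eef_pos': array([0.28884604, 0.60937722, 0.24094628]), 'tcp_rot': array([ 0.59793741,  0.3772289 , -0.37875187, -0.59725726]), 'contact_force': array([ 1.1540245 ,  1.22924939, -0.54542027]), 'wrist_torque': array([0.00130076, 0.00998623, 0.00347556]), 'opening': 1.0003250753042856}
side 50.92649226781405 319.7991572029065 201.06411113369865 [0.01229858 0.         0.         0.         0.        ] [[ 0.83034274 -0.30588174  0.46579748  0.08550863]
 [-0.5572509  -0.45347735  0.6955787  -0.84868706]
 [-0.00153622 -0.83713479 -0.5469945   0.55996609]
 [ 0.          0.          0.          1.        ]]
top 48.85507588544549 321.6343610012403 197.89657853703983 [-0.05763975  0.          0.          0.          0.        ] [[-0.01055965 -0.99735097  0.07196906  0.45525352]
 [-0.99994318  0.01042728 -0.00221473 -0.22274138]
 [ 0.00145843 -0.07198836 -0.99740441  0.91269906]
 [ 0.          0.          0.          1.        ]]
```

View pics/side0.png

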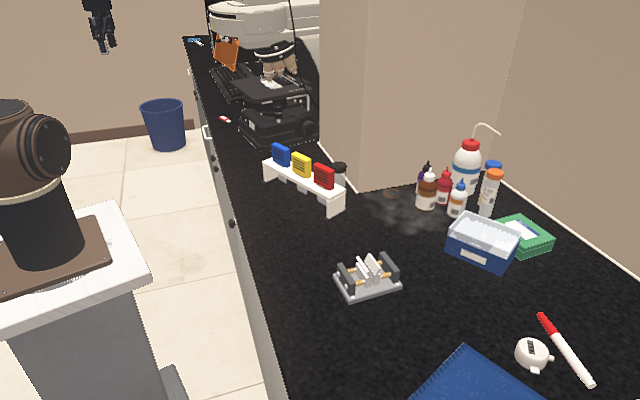

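View pics/top0.png

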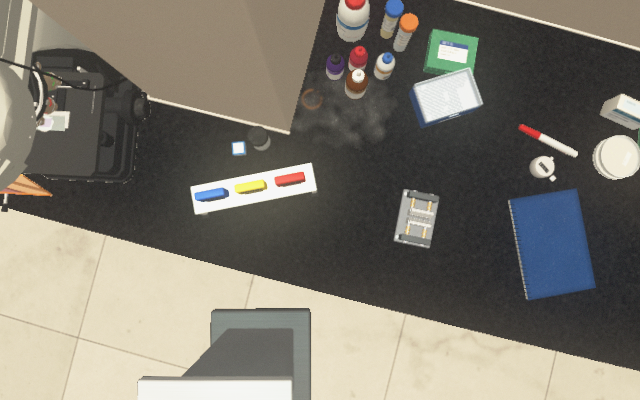

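The side view shows the rack with blue (281,155), yellow (301,165), red (323,176), and the clamp near (368,276). In the top view, yellow is at (250,186) and the clamp at (417,218). Next I'll look closer and compute poses.

```bash
cat > h.py <<'E'
import numpy as np,cv2,pickle
from scipy.spatial.transform import Rotation as R
def K(c):
    f=c["img"].shape[0]/2/np.tan(np.radians(c["fov_y"])/2)
    return np.array([[f,0,c["cx"]],[0,f,c["cy"]],[0,0,1.]])
def proj(c,P):
    T=np.linalg.inv(c["T"]); 
    return cv2.projectPoints(np.atleast_2d(P).astype(float),cv2.Rodrigues(T[:3,:3])[0],T[:3,3],K(c),np.array(c["distortion"]))[0][:,0]
def back(c,uv,z):
    n=cv2.undistortPoints(np.atleast_2d(uv).astype(float)[:,None],K(c),np.array(c["distortion"]))[:,0]
    d=np.c_[n,np.ones(len(n))]@c["T"][:3,:3].T; o=c["T"][:3,3]
    return o+d*((z-o[2])/d[:,2])[:,None]
def load(n): return pickle.load(open(n+".pkl","rb"))
def mask(c,col):
    h=cv2.cvtColor(c["img"],cv2.COLOR_RGB2HSV); lo={"yellow":22,"blue":100,"red":172}[col]; hi={"yellow":35,"blue":125,"red":180}[col]
    m=(h[...,0]>=lo)&(h[...,0]<=hi)&(h[...,1]>130)&(h[...,2]>70)
    return m
E
python3 - <<'E'
from h import *
s,t=load("side"),load("top")
for c,box,n in((t,(180,225,140,330),"top"),(s,(130,215,255,350),"side")):
    for col in("blue","yellow","red"):
        m=mask(c,col); m2=np.zeros_like(m); a,b,e,f=box; m2[a:b,e:f]=m[a:b,e:f]
        if n=="top": m2[165:205,185:320]=m[165:205,185:320]
        v,u=np.nonzero(m2); r=cv2.minAreaRect(np.c_[u,v].astype(np.float32)); print(n,col,len(u),u.mean(),v.mean(),r, back(c,[r[0]],.112)[0] if n=="top" else "")
a=cv2.resize(t["img"][180:255,385:450],None,fx=6,fy=6,interpolation=cv2.INTER_CUBIC)
b=cv2.resize(s["img"][245:305,325:410],None,fx=4.7,fy=7.5,interpolation=cv2.INTER_CUBIC)
cv2.imwrite("pics/clamp.png",np.hstack([a,b[:450]])[:,:,::-1])
E
```

```text
top blue 167 207.61077844311376 193.7125748502994 ((208.88290405273438, 193.9536590576172), (7.682733535766602, 28.84517478942871), 77.90524291992188) [ 0.52242313 -0.01820442  0.112     ]
top yellow 157 252.57324840764332 185.87261146496814 ((250.4816436767578, 186.39450073242188), (9.423766136169434, 31.055587768554688), 80.13418579101562) [ 0.53548002 -0.09461298  0.112     ]
top red 0 nan nan ((0.0, 0.0), (0.0, 0.0), 0.0) [0.91199105 0.40729745 0.112     ]
side blue 324 281.0462962962963 153.77469135802468 ((280.5, 154.0), (24.0, 19.0), 90.0) 
side yellow 408 301.2083333333333 164.17892156862746 ((301.0, 164.0), (26.0, 20.0), 90.0) 
side red 0 nan nan ((0.0, 0.0), (0.0, 0.0), 0.0) <stdin>:7: RuntimeWarning: Mean of empty slice.
  ret = ret.dtype.type(ret / rcount)
```

View pics/clamp.png

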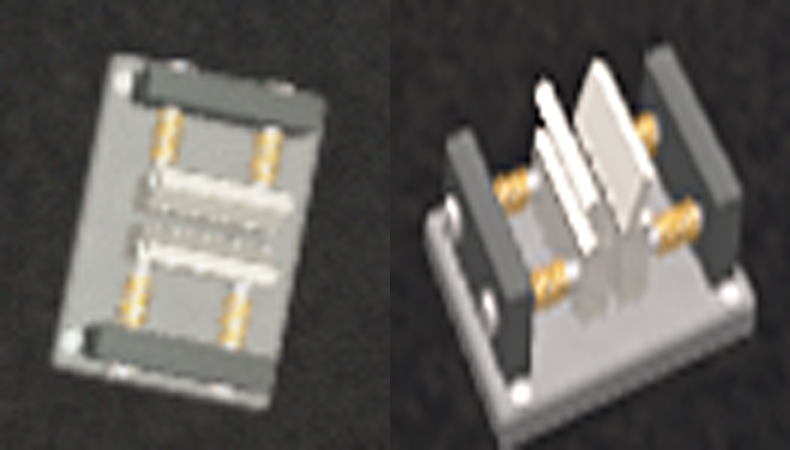

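The crop shows the jaw-top strips running (160,178)-(290,205) and (145,255)-(278,278) in the 6x top crop, so the mouth centre is near (421.4,218.1) in the top picture. Next is a model fit.

```bash
cat > fit.py <<'E'
from h import *
from scipy.optimize import minimize
from plant import get_state
s,t=load("side"),load("top")
def box(p,hx,hy,z0,z1):
    c,si=np.cos(p[2]),np.sin(p[2]); 
    return np.array([[p[0]+c*a*hx-si*b*hy,p[1]+si*a*hx+c*b*hy,z] for a in(-1,1) for b in(-1,1) for z in(z0,z1)])
def hull(c,P):
    m=np.zeros((1600,2560),np.uint8); q=(proj(c,P)+.5)*4
    cv2.fillConvexPoly(m,cv2.convexHull(q.astype(np.float32)).astype(np.int32),255)
    return cv2.resize(m,(640,400),interpolation=cv2.INTER_AREA)/255.
def gmask(c,lo,hi,uv):
    h=cv2.cvtColor(c["img"],cv2.COLOR_RGB2HSV); m=(h[...,0]>=lo)&(h[...,0]<=hi)&(h[...,1]>90)&(h[...,2]>45)
    w=np.zeros_like(m); u,v=uv; w[v-18:v+19,u-22:u+23]=m[v-18:v+19,u-22:u+23]; return w
def fitgrip(cams,p0):
    f=lambda p:sum(np.abs(hull(c,box(p,.008,.028,.062,.112))-m).sum() for c,m in cams)
    best=min((minimize(f,p0+np.array(d),method="Nelder-Mead",options=dict(initial_simplex=p0+np.array(d)+np.array([[0,0,0],[.008,0,0],[0,.008,0],[0,0,.15]]),xatol=1e-5,fatol=.01)) for d in([0,0,0],[.004,.003,.1],[-.004,-.003,-.1])),key=lambda r:r.fun)
    return best.x,best.fun
if __name__=="__main__":
    mt,ms=gmask(t,18,36,(250,186)),gmask(s,18,36,(301,165)); print(mt.sum(),ms.sum())
    p0=np.array([.535,-.0946,-.19])
    p0[2]=+.19
    for cc in([(t,mt)],[(s,ms)],[(t,mt),(s,ms)]): print("grip",fitgrip(cc,p0))
    g=fitgrip([(t,mt),(s,ms)],p0)[0]
    # clamp: clicked features
    cu=lambda U,V:((U+.5)/6-.5+385,(V+.5)/6-.5+180)
    su=lambda U,V:((U+.5)/4.7-.5+325,(V+.5)/7.5-.5+245)
    L,Rr=back(t,[cu(152,216)],.054)[0],back(t,[cu(284,241)],.054)[0]
    d=L-Rr; print("clamp from jaws top",(L+Rr)/2,np.arctan2(-d[0],d[1]),np.linalg.norm(d))
    yaw=np.arctan2(-d[0],d[1])
    q=np.array([*((L+Rr)/2)[:2],yaw])
    # side view: jaw inner-top corners and base corners
    for n,P in(("base",box(q,.055,.038,.012,.012)[::2]),("jawtop",box(q,.010,.022,.054,.054)[::2])):
        print(n,"top",((proj(t,P)-[385,180])*6).round().tolist(),"side",((proj(s,P)-[325,245])*[4.7,7.5]).round().tolist())
    o=[]
    for c,b,k in((t,(385,180,65,75),6),(s,(325,245,85,60),4.7),(t,(225,165,60,45),6),(s,(280,145,50,45),7)):
        u,v,w,h=b; im=cv2.resize(c["img"][v:v+h,u:u+w],None,fx=k,fy=k,interpolation=cv2.INTER_CUBIC)
        for P,col in((box(q,.055,.038,0,.012),(0,255,0)),(box(q,.010,.022,.054,.0541),(255,0,255)),(box(g,.008,.028,.062,.112),(0,255,255))):
            for z in(0,1):
                X=((proj(c,P[z::2])-[u,v]+.5)*k)[[0,1,3,2]]; cv2.polylines(im,[X.astype(np.int32)],True,col,1)
        o.append(cv2.resize(im,(390,290)))
    cv2.imwrite("pics/fit1.png",np.vstack([np.hstack(o[:2]),np.hstack(o[2:])])[:,:,::-1])
    S=get_state(); r=R.from_quat(S["tcp_rot"]); print("tool axes (cols)",r.as_matrix().round(4));
E
python3 fit.py
```

```text
314 434
grip (array([ 0.53719866, -0.09129072,  0.12792575]), np.float64(71.84705882352941))
grip (array([ 0.5405767 , -0.08950684,  0.13661691]), np.float64(32.91372549019608))
grip (array([ 0.53813773, -0.09274529,  0.14803173]), np.float64(121.25882352941176))
clamp from jaws top [ 0.47642279 -0.41838872  0.054     ] -0.19814254845856108 0.04393962853506622
base top [[269.0, 409.0], [50.0, 368.0], [323.0, 92.0], [107.0, 51.0]] side [[108.0, 421.0], [26.0, 213.0], [363.0, 292.0], [266.0, 101.0]]
jawtop top [[276.0, 269.0], [144.0, 244.0], [287.0, 208.0], [155.0, 183.0]] side [[202.0, 192.0], [149.0, 78.0], [250.0, 170.0], [195.0, 58.0]]
tool axes (cols) [[ 4.284e-01 -1.200e-03 -9.036e-01]
 [ 9.036e-01 -1.800e-03  4.284e-01]
 [-2.100e-03 -1.000e+00  3.000e-04]]
```

View pics/fit1.png

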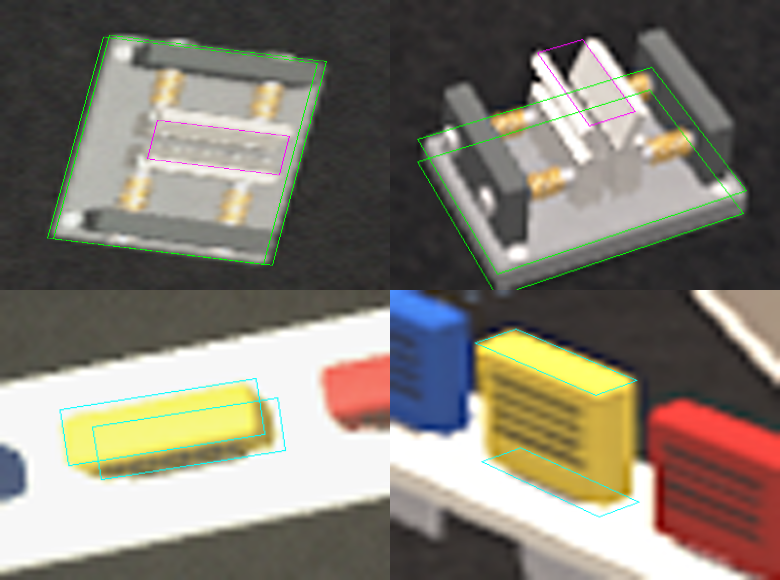

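The clamp model lines up in both views, and the grip's top and side fit to about 1-2 mm. Blade is at ≈(0.538,-0.093), yaw ≈0.16. Clamp is at ≈(0.476,-0.418), yaw ≈-0.20. First I turn the tool, then retract, swing round clear of the microscope and raise.

```bash
python3 -m inch '[{"ay":0.1206,"hand":0},{"ay":0.1206,"hand":0},{"ay":0.1206,"hand":0},{"ay":0.1206,"hand":0},{"ay":0.1206,"hand":0}]' 60
python3 -m inch '[{"ay":0.1206,"hand":0},{"ay":0.1206,"hand":0},{"ay":0.1206,"hand":0}]'
python3 -m inch '[{"x":-4.3,"y":-7.5,"z":-34.6,"hand":0},{"x":-4.3,"y":-7.5,"z":-34.6,"hand":0},{"x":-4.3,"y":-7.5,"z":-34.6,"hand":0},{"x":-4.3,"y":-7.5,"z":-34.6,"hand":0}]'
python3 -m inch '[{"x":-4.3,"y":-7.5,"z":-34.6,"hand":0},{"x":-4.3,"y":-7.5,"z":-34.6,"hand":0},{"x":-4.3,"y":-7.5,"z":-34.6,"hand":0},{"x":-4.3,"y":-7.5,"z":-34.6,"hand":0}]'
```

```text
validation failed for argument at $[0]...
validation failed for argument at $[0]...
validation failed for argument at $[0]...
validation failed for argument at $[0]...
```

```bash
python3 -m inch '[{"ax":0,"ay":0.1206,"az":0,"x":0,"y":0,"z":0,"hand":0}]' 60
python3 -m inch '[{"ax":0.0,"ay":0.1206,"az":0.0,"x":0.0,"y":0.0,"z":0.0,"hand":0.0},{"ax":0.0,"ay":0.1206,"az":0.0,"x":0.0,"y":0.0,"z":0.0,"hand":0.0}]' 60
```

```text
time: 0.18
eef_pos: [0.2889, 0.6095, 0.2413]
tcp_rot: [0.62, 0.34, -0.341, -0.619]
contact_force: [0.4, -0.4, 0.2]
opening: 0.882
time: 0.35
eef_pos: [0.2889, 0.6096, 0.2414]
tcp_rot: [0.657, 0.262, -0.263, -0.656]
contact_force: [0.6, 0.6, 0.2]
opening: 0.602
```

All keys are required. Continuing: 5 more turn rows, then the travel.

```bash
python3 -m inch '[{"ax":0,"ay":0.1206,"az":0,"x":0,"y":0,"z":0,"hand":0},{"ax":0,"ay":0.1206,"az":0,"x":0,"y":0,"z":0,"hand":0},{"ax":0,"ay":0.1206,"az":0,"x":0,"y":0,"z":0,"hand":0},{"ax":0,"ay":0.1206,"az":0,"x":0,"y":0,"z":0,"hand":0},{"ax":0,"ay":0.1206,"az":0,"x":0,"y":0,"z":0,"hand":0}]'
python3 -m inch '[{"ax":0,"ay":0,"az":0,"x":-4.3,"y":-7.5,"z":-34.6,"hand":0},{"ax":0,"ay":0,"az":0,"x":-4.3,"y":-7.5,"z":-34.6,"hand":0},{"ax":0,"ay":0,"az":0,"x":-4.3,"y":-7.5,"z":-34.6,"hand":0},{"ax":0,"ay":0,"az":0,"x":-4.3,"y":-7.5,"z":-34.6,"hand":0}]'
python3 -m inch '[{"ax":0,"ay":0,"az":0,"x":-4.3,"y":-7.5,"z":-34.6,"hand":0},{"ax":0,"ay":0,"az":0,"x":-4.3,"y":-7.5,"z":-34.6,"hand":0},{"ax":0,"ay":0,"az":0,"x":-4.3,"y":-7.5,"z":-34.6,"hand":0},{"ax":0,"ay":0,"az":0,"x":-4.3,"y":-7.5,"z":-34.6,"hand":0}]'
```

```text
time: 0.77
eef_pos: [0.2889, 0.6096, 0.2415]
tcp_rot: [0.705, 0.055, -0.056, -0.705]
contact_force: [0.7, 0.4, -0.6]
opening: 0.496
time: 1.1
eef_pos: [0.2942, 0.4689, 0.2715]
tcp_rot: [0.705, 0.057, -0.058, -0.704]
contact_force: [0.5, -0.8, 1.8]
opening: 0.5
time: 1.43
eef_pos: [0.2996, 0.3295, 0.302]
tcp_rot: [0.705, 0.058, -0.058, -0.705]
contact_force: [0.1, 0.2, 0.4]
opening: 0.5
```

```bash
python3 -m inch '[{"ax":0,"ay":0,"az":0,"x":10,"y":2,"z":-35.4,"hand":0},{"ax":0,"ay":0,"az":0,"x":10,"y":2,"z":-35.4,"hand":0},{"ax":0,"ay":0,"az":0,"x":10,"y":2,"z":-35.4,"hand":0},{"ax":0,"ay":0,"az":0,"x":10,"y":2,"z":-35.4,"hand":0},{"ax":0,"ay":0,"az":0,"x":10,"y":2,"z":-35.4,"hand":0}]'
python3 -m inch '[{"ax":0,"ay":0,"az":0,"x":10,"y":5,"z":-35.4,"hand":0},{"ax":0,"ay":0,"az":0,"x":10,"y":5,"z":-35.4,"hand":0},{"ax":0,"ay":0,"az":0,"x":10,"y":5,"z":-35.4,"hand":0},{"ax":0,"ay":0,"az":0,"x":10,"y":5,"z":-35.4,"hand":0}]'
python3 - <<'E'
from h import *; from plant import get_state
S=get_state(); M=R.from_quat(S["tcp_rot"]).as_matrix(); print(M.round(3), np.degrees(np.arctan2(M[1,0],M[0,0])))
print("to above grip",1000*M.T@(np.array([.538,-.093,.16])-S["eef_pos"]))
E
```

```text
time: 1.85
eef_pos: [0.3783, 0.163, 0.292]
tcp_rot: [-0.705, -0.058, 0.058, 0.705]
contact_force: [0.7, 1.0, -0.6]
opening: 0.499
time: 2.18
eef_pos: [0.4409, 0.0296, 0.2718]
tcp_rot: [-0.705, -0.057, 0.057, 0.705]
contact_force: [0.4, -0.5, -0.2]
opening: 0.501
[[ 0.987 -0.    -0.162]
 [ 0.162  0.     0.987]
 [ 0.    -1.     0.   ]] 9.327151314664265
to above grip [  75.97802162  111.81531198 -136.75714968]
```

```bash
python3 -m inch '[{"ax":0,"ay":0,"az":0,"x":15.2,"y":22,"z":-27.4,"hand":0},{"ax":0,"ay":0,"az":0,"x":15.2,"y":22,"z":-27.4,"hand":0},{"ax":0,"ay":0,"az":0,"x":15.2,"y":22,"z":-27.4,"hand":0},{"ax":0,"ay":0,"az":0,"x":15.2,"y":22,"z":-27.4,"hand":0},{"ax":0,"ay":0,"az":0,"x":15.2,"y":22,"z":-27.4,"hand":0}]'
python3 -m inch '[{"ax":0,"ay":0,"az":0,"x":0,"y":0,"z":0,"hand":0}]'
python3 - <<'E'
from h import *; from plant import *
a=read_camera("side")["img"][60:240,200:400]; b=read_camera("top")["img"][100:280,150:350]
cv2.imwrite("pics/above.png",cv2.resize(np.hstack([a,b]),None,fx=2,fy=2,interpolation=cv2.INTER_CUBIC)[:,:,::-1]); print(get_state()["eef_pos"])
E
```

```text
time: 2.6
eef_pos: [0.5384, -0.0927, 0.1607]
tcp_rot: [-0.705, -0.057, 0.058, 0.705]
contact_force: [0.8, 0.5, 0.4]
opening: 0.497
time: 2.68
eef_pos: [0.5372, -0.0943, 0.1554]
tcp_rot: [-0.704, -0.053, 0.06, 0.706]
contact_force: [-0.3, 0.2, -1.2]
opening: 0.501
[ 0.53705787 -0.09173989  0.15989477]
```

View pics/above.png

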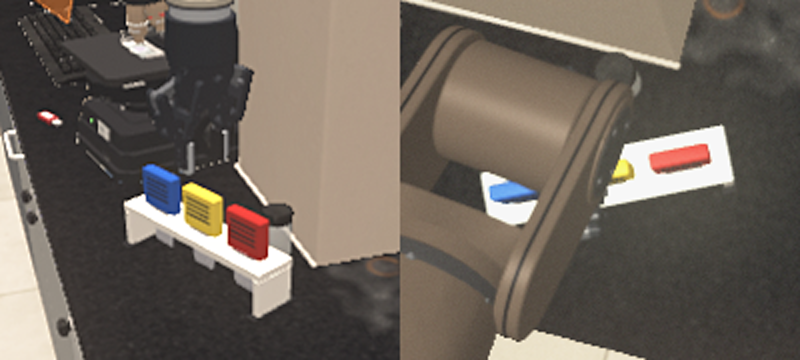

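The side crop shows the fingertips at (190,172) and (232,158), above the yellow grip at (202,210). I'll check that against the projected fingertip positions.

Run:
```python
from h import *; from plant import *
s=load("side"); S=get_state(); print(S["eef_pos"],S["tcp_rot"],S["contact_force"])
p=np.array([.538,-.0927,.16]); x=np.array([.987,.162,0])
for z in(.149,.155,.160): print(z,[((proj(s,p*[1,1,0]+[0,0,z]+k*x)[0]-[200,60])*2).round(1).tolist() for k in(-.027,-.021,0,.021,.027)])
print(((proj(s,[[.538,-.0927,.112]])-[200,60])*2))
```

```text
[ 0.53705787 -0.09173989  0.15989477] [-0.70393159 -0.05530692  0.05872568  0.70567184] [ 0.33476047 -0.3806032   0.14229381]
0.149 [[182.2, 169.3], [186.3, 167.7], [200.3, 162.2], [214.0, 156.9], [217.9, 155.4]]
0.155 [[182.0, 164.4], [186.1, 162.8], [200.2, 157.4], [213.9, 152.1], [217.8, 150.6]]
0.16 [[181.8, 160.3], [185.9, 158.7], [200.1, 153.4], [213.9, 148.1], [217.7, 146.6]]
[[201.20205054 191.21666991]]
```

Run:
```python
from h import *; from plant import *
c=read_camera("side"); S=get_state(); print(S["eef_pos"],S["opening"])
im=cv2.resize(c["img"][90:185,262:342],None,fx=6,fy=6,interpolation=cv2.INTER_CUBIC)
p=np.array([.5375,-.0925,0]); x=np.array([.987,.162,0])
for k in(-.021,0,.021):
    q=((proj(c,[p+k*x+[0,0,.149],p+k*x+[0,0,.19]])-[262,90]+.5)*6).astype(int); cv2.line(im,tuple(map(int,q[0])),tuple(map(int,q[1])),(0,255,0),1)
cv2.imwrite("pics/tips.png",im[:,:,::-1])
```

```text
[ 0.53753647 -0.09121926  0.16163949] 0.49909936664522797
```

View pics/tips.png

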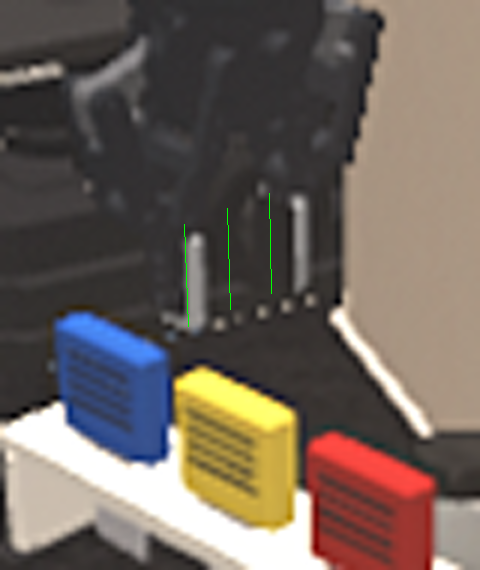

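Once I allow for the pad edges lying 11 mm nearer the camera, the fingers (inner faces at columns 205 and 293) match the projection within about 1 px. They are centred over the yellow grip, so I descend and close.

```bash
python3 -m inch '[{"ax":0,"ay":0,"az":0,"x":0,"y":15,"z":0,"hand":0},{"ax":0,"ay":0,"az":0,"x":0,"y":15,"z":0,"hand":0},{"ax":0,"ay":0,"az":0,"x":0,"y":15,"z":0,"hand":0},{"ax":0,"ay":0,"az":0,"x":0,"y":14,"z":0,"hand":0},{"ax":0,"ay":0,"az":0,"x":0,"y":14,"z":0,"hand":0}]'
python3 -m inch '[{"ax":0,"ay":0,"az":0,"x":0,"y":0,"z":0,"hand":0.4},{"ax":0,"ay":0,"az":0,"x":0,"y":0,"z":0,"hand":0.7},{"ax":0,"ay":0,"az":0,"x":0,"y":0,"z":0,"hand":1},{"ax":0,"ay":0,"az":0,"x":0,"y":0,"z":0,"hand":1},{"ax":0,"ay":0,"az":0,"x":0,"y":0,"z":0,"hand":1}]' 60
python3 -m inch '[{"ax":0,"ay":0,"az":0,"x":0,"y":0,"z":0,"hand":1},{"ax":0,"ay":0,"az":0,"x":0,"y":0,"z":0,"hand":1},{"ax":0,"ay":0,"az":0,"x":0,"y":0,"z":0,"hand":1}]' 60
```

```text
time: 3.25
eef_pos: [0.5385, -0.0903, 0.091]
tcp_rot: [0.705, 0.059, -0.057, -0.704]
contact_force: [-0.7, 0.2, -0.2]
opening: 0.497
time: 3.67
eef_pos: [0.5387, -0.0915, 0.0908]
tcp_rot: [0.705, 0.059, -0.057, -0.704]
contact_force: [-0.7, -0.9, -1.0]
opening: 0.176
time: 3.92
eef_pos: [0.5388, -0.0915, 0.0907]
tcp_rot: [0.705, 0.058, -0.057, -0.705]
contact_force: [-1.3, 0.9, 5.1]
opening: 0.179
```

Gripped: opening 0.18 × 85 ≈ 15 mm. Lifting straight up.

```bash
python3 -m inch '[{"ax":0,"ay":0,"az":0,"x":0,"y":-8,"z":0,"hand":1},{"ax":0,"ay":0,"az":0,"x":0,"y":-14,"z":0,"hand":1},{"ax":0,"ay":0,"az":0,"x":0,"y":-16,"z":0,"hand":1},{"ax":0,"ay":0,"az":0,"x":0,"y":-18,"z":0,"hand":1},{"ax":0,"ay":0,"az":0,"x":0,"y":-18,"z":0,"hand":1}]'
python3 -m inch '[{"ax":0,"ay":0,"az":0,"x":0,"y":-16,"z":0,"hand":1},{"ax":0,"ay":0,"az":0,"x":0,"y":-10,"z":0,"hand":1},{"ax":0,"ay":0,"az":0,"x":0,"y":0,"z":0,"hand":1}]'
python3 - <<'E'
from h import *; from plant import *
c=read_camera("side");S=get_state(); print(S["eef_pos"],S["opening"],S["contact_force"])
im=cv2.resize(c["img"][90:190,255:355],None,fx=5,fy=5,interpolation=cv2.INTER_CUBIC)
cv2.imwrite("pics/lift.png",im[:,:,::-1])
E
```

```text
time: 4.33
eef_pos: [0.5375, -0.0914, 0.1637]
tcp_rot: [-0.705, -0.057, 0.058, 0.705]
contact_force: [0.2, -0.7, -0.8]
opening: 0.175
time: 4.58
eef_pos: [0.5394, -0.0919, 0.1921]
tcp_rot: [0.706, 0.059, -0.056, -0.704]
contact_force: [0.3, 0.1, -0.1]
opening: 0.178
[ 0.53855786 -0.09165391  0.1903759 ] 0.17556564114120146 [-1.22953188 -0.0134335  -1.532494  ]
```

View pics/lift.png

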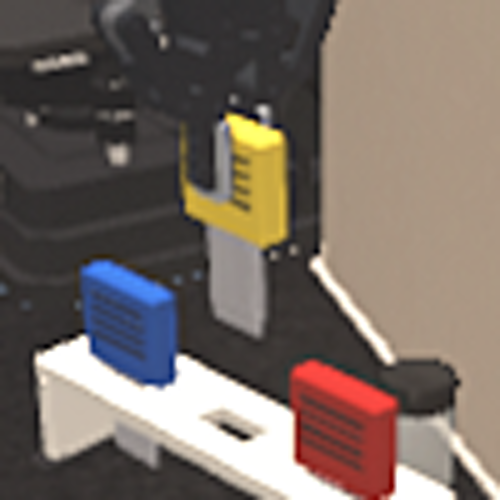

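The blade hangs upright in the grip, tip near (240,335) in the crop, and blue and red are still in the rack. Raising further to clear red, then crossing to the clamp and turning.

```bash
python3 -m inch '[{"ax":0,"ay":0,"az":0,"x":0,"y":-15,"z":0,"hand":1},{"ax":0,"ay":0,"az":0,"x":0,"y":-15,"z":0,"hand":1},{"ax":0,"ay":0,"az":0,"x":0,"y":-15,"z":0,"hand":1},{"ax":0,"ay":0,"az":0,"x":-6,"y":0,"z":-15,"hand":1},{"ax":0,"ay":0,"az":0,"x":-10,"y":0,"z":-27,"hand":1}]'
python3 -m inch '[{"ax":0,"ay":0,"az":0,"x":-12,"y":0,"z":-34,"hand":1},{"ax":0,"ay":0,"az":0,"x":-12,"y":0,"z":-34,"hand":1},{"ax":0,"ay":0,"az":0,"x":-12,"y":0,"z":-34,"hand":1},{"ax":0,"ay":0,"az":0,"x":-12,"y":0,"z":-34,"hand":1},{"ax":0,"ay":0,"az":0,"x":-12,"y":0,"z":-34,"hand":1}]'
python3 -m inch '[{"ax":0,"ay":0,"az":0,"x":-12,"y":0,"z":-34,"hand":1},{"ax":0,"ay":0,"az":0,"x":-12,"y":0,"z":-30,"hand":1},{"ax":0,"ay":0,"az":0,"x":-10,"y":0,"z":-22,"hand":1},{"ax":0,"ay":0,"az":0,"x":-4,"y":0,"z":-12,"hand":1}]'
python3 -m inch '[{"ax":0,"ay":0.12,"az":0,"x":0,"y":0,"z":0,"hand":1},{"ax":0,"ay":0.12,"az":0,"x":0,"y":0,"z":0,"hand":1},{"ax":0,"ay":0.121,"az":0,"x":0,"y":0,"z":0,"hand":1},{"ax":0,"ay":0,"az":0,"x":0,"y":0,"z":0,"hand":1},{"ax":0,"ay":0,"az":0,"x":0,"y":0,"z":0,"hand":1}]'
cat > chk.py <<'E'
from h import *; from plant import *
def avg(n=4):
    P=[];Q=[]
    for _ in range(n):
        c=read_camera("side"); S=get_state(); P.append(S["eef_pos"]); q=S["tcp_rot"]; Q.append(q*np.sign(q[0]))
    M=R.from_quat(np.mean(Q,0)).as_matrix(); return c,np.mean(P,0),M,S
if __name__=="__main__":
    c,p,M,S=avg(); print(p,M.round(3).tolist(),S["opening"],np.degrees(np.arctan2(M[1,0],M[0,0])))
    print("to clamp",1000*M.T@(np.array([.4764,-.4164,.15])-p))
E
python3 chk.py
```

```text
time: 5.05
eef_pos: [0.5292, -0.134, 0.2339]
tcp_rot: [-0.704, -0.059, 0.059, 0.705]
contact_force: [0.9, -0.4, -1.4]
opening: 0.179
time: 5.47
eef_pos: [0.4963, -0.314, 0.2322]
tcp_rot: [-0.704, -0.057, 0.058, 0.706]
contact_force: [0.5, 1.1, -0.4]
opening: 0.178
time: 5.8
eef_pos: [0.4741, -0.4181, 0.232]
tcp_rot: [-0.704, -0.056, 0.057, 0.706]
contact_force: [0.1, 0.5, -0.3]
opening: 0.175
time: 6.22
eef_pos: [0.4759, -0.4149, 0.2331]
tcp_rot: [-0.703, 0.069, -0.068, 0.704]
contact_force: [0.1, 0.6, -0.9]
opening: 0.181
[ 0.47598786 -0.41519991  0.23376176] [[0.981, -0.001, 0.194], [-0.194, 0.001, 0.981], [-0.001, -1.0, 0.001]] 0.17952974683702974 -11.178050434826678
to clamp [ 0.69670066 83.7605118  -1.15511854]
```

```bash
python3 -m inch '[{"ax":0,"ay":0,"az":0,"x":0.5,"y":20,"z":-1,"hand":1},{"ax":0,"ay":0,"az":0,"x":0,"y":20,"z":0,"hand":1},{"ax":0,"ay":0,"az":0,"x":0,"y":20,"z":0,"hand":1},{"ax":0,"ay":0,"az":0,"x":0,"y":18,"z":0,"hand":1},{"ax":0,"ay":0,"az":0,"x":0,"y":0,"z":0,"hand":1}]'
python3 - <<'E'
from chk import *; 
c,p,M,S=avg(); print(p,S["contact_force"]); t=read_camera("top")
im=cv2.resize(c["img"][215:305,325:410],None,fx=6,fy=6,interpolation=cv2.INTER_CUBIC)
B=p*[1,1,0]+M[:,2]*-.002
tz=p[2]-.0787
def L(P,col):
    q=((proj(c,P)-[325,215]+.5)*6).astype(int); cv2.polylines(im,[q],False,col,1)
# predicted blade: tip line and grip underside outline
w=M[:,2]*.015; L([B-w+[0,0,tz],B+w+[0,0,tz]],(0,255,0))
L([B+[0,0,tz],B+[0,0,tz+.05]],(0,255,0))
C=np.array([.4764,-.4184,.054]); cx=np.array([.9804,-.1969,0]); cy=np.array([.1969,.9804,0])
L([C+.01*a*cx+.022*b*cy for a,b in((1,1),(1,-1),(-1,-1),(-1,1),(1,1))],(255,0,255))
im2=cv2.resize(t["img"][180:255,360:450],None,fx=3.2,fy=7.2,interpolation=cv2.INTER_CUBIC)
cv2.imwrite("pics/over.png",np.hstack([im,im2])[:,:,::-1])
E
```

```text
time: 6.83
eef_pos: [0.4744, -0.4146, 0.1514]
tcp_rot: [-0.702, 0.072, -0.067, 0.706]
contact_force: [-1.1, 0.3, -1.6]
opening: 0.179
[ 0.47617742 -0.41668286  0.15625507] [-1.03225905  0.13098797  0.37783215]
```

View pics/over.png

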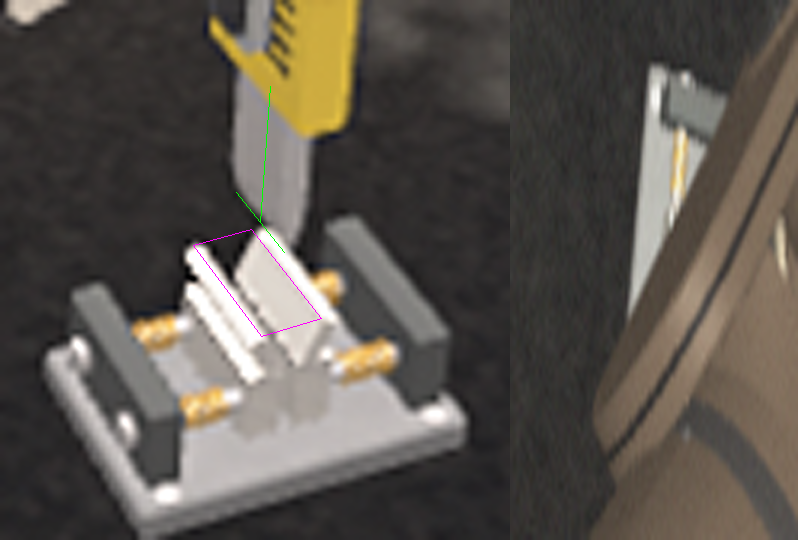

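The blade stands above the mouth. Blade and jaws are both shifted about +7 px from the predictions in the same way, which looks like side-camera bias, so relative alignment is good. I descend into the mouth and watch the forces.

```bash
python3 -m inch '[{"ax":0,"ay":0,"az":0,"x":0,"y":8,"z":0,"hand":1},{"ax":0,"ay":0,"az":0,"x":0,"y":8,"z":0,"hand":1},{"ax":0,"ay":0,"az":0,"x":0,"y":8,"z":0,"hand":1},{"ax":0,"ay":0,"az":0,"x":0,"y":6,"z":0,"hand":1}]' 80
python3 -m inch '[{"ax":0,"ay":0,"az":0,"x":0,"y":3,"z":0,"hand":1},{"ax":0,"ay":0,"az":0,"x":0,"y":3,"z":0,"hand":1}]'
python3 -m inch '[{"ax":0,"ay":0,"az":0,"x":0,"y":3,"z":0,"hand":1},{"ax":0,"ay":0,"az":0,"x":0,"y":3,"z":0,"hand":1}]'
python3 chk.py
```

```text
time: 7.42
eef_pos: [0.4758, -0.4164, 0.1248]
tcp_rot: [-0.703, 0.07, -0.069, 0.704]
contact_force: [-0.4, -0.7, -0.7]
opening: 0.173
time: 7.58
eef_pos: [0.4759, -0.4165, 0.1192]
tcp_rot: [-0.703, 0.07, -0.069, 0.704]
contact_force: [0.0, -0.4, -0.4]
opening: 0.171
time: 7.75
eef_pos: [0.4763, -0.417, 0.1142]
tcp_rot: [0.704, -0.07, 0.07, -0.704]
contact_force: [-0.6, -0.1, -0.8]
opening: 0.176
[ 0.4762623  -0.41688948  0.11409037] [[0.98, 0.0, 0.197], [-0.197, 0.0, 0.98], [0.0, -1.0, 0.0]] 0.17398639352853856 -11.335813929007884
to clamp [  0.04255069 -35.90961093   0.50794354]
```

```bash
python3 -m inch '[{"ax":0,"ay":0,"az":0,"x":0,"y":2.5,"z":0,"hand":1},{"ax":0,"ay":0,"az":0,"x":0,"y":2.5,"z":0,"hand":1}]'
python3 -m inch '[{"ax":0,"ay":0,"az":0,"x":0,"y":2.5,"z":0,"hand":1},{"ax":0,"ay":0,"az":0,"x":0,"y":2.5,"z":0,"hand":1}]'
python3 -m inch '[{"ax":0,"ay":0,"az":0,"x":0,"y":2,"z":0,"hand":1},{"ax":0,"ay":0,"az":0,"x":0,"y":2,"z":0,"hand":1}]'
python3 -m inch '[{"ax":0,"ay":0,"az":0,"x":0,"y":2,"z":0,"hand":1},{"ax":0,"ay":0,"az":0,"x":0,"y":2,"z":0,"hand":1}]'
```

```text
time: 8.12
eef_pos: [0.4766, -0.4173, 0.1101]
tcp_rot: [0.704, -0.069, 0.07, -0.703]
contact_force: [0.1, -0.5, 2.3]
opening: 0.172
time: 8.28
eef_pos: [0.4767, -0.4175, 0.1054]
tcp_rot: [0.704, -0.069, 0.07, -0.703]
contact_force: [-0.6, 0.8, 11.4]
opening: 0.172
time: 8.45
eef_pos: [0.4764, -0.4171, 0.1005]
tcp_rot: [0.704, -0.07, 0.07, -0.703]
contact_force: [-0.3, 0.1, 1.3]
opening: 0.172
time: 8.62
eef_pos: [0.4763, -0.4169, 0.0961]
tcp_rot: [0.704, -0.07, 0.07, -0.704]
contact_force: [0.7, -0.4, 2.4]
opening: 0.175
```

Drag peaked at 11 N on wedging, then fell to 1-2 N. Continuing in 1 mm steps to the firm stop.

```bash
python3 -m inch '[{"ax":0,"ay":0,"az":0,"x":0,"y":1.5,"z":0,"hand":1},{"ax":0,"ay":0,"az":0,"x":0,"y":1.5,"z":0,"hand":1}]'
python3 -m inch '[{"ax":0,"ay":0,"az":0,"x":0,"y":1,"z":0,"hand":1},{"ax":0,"ay":0,"az":0,"x":0,"y":0,"z":0,"hand":1}]'
python3 -m inch '[{"ax":0,"ay":0,"az":0,"x":0,"y":1,"z":0,"hand":1},{"ax":0,"ay":0,"az":0,"x":0,"y":0,"z":0,"hand":1}]'
python3 chk.py
```

```text
time: 8.78
eef_pos: [0.4763, -0.4169, 0.0931]
tcp_rot: [-0.704, 0.07, -0.07, 0.704]
contact_force: [-0.2, -0.0, 2.9]
opening: 0.175
time: 8.95
eef_pos: [0.4762, -0.4168, 0.092]
tcp_rot: [-0.704, 0.07, -0.07, 0.704]
contact_force: [0.4, -0.7, 1.3]
opening: 0.175
time: 9.12
eef_pos: [0.4762, -0.4169, 0.0912]
tcp_rot: [0.704, -0.07, 0.07, -0.704]
contact_force: [0.6, -0.4, 1.4]
opening: 0.171
[ 0.47615857 -0.41683057  0.09119698] [[0.981, -0.0, 0.196], [-0.196, 0.0, 0.981], [-0.0, -1.0, 0.0]] 0.17637728039458658 -11.332261417270413
to clamp [  0.14665728 -58.80302492   0.47120264]
```

```bash
python3 -m inch '[{"ax":0,"ay":0,"az":0,"x":0,"y":1,"z":0,"hand":1},{"ax":0,"ay":0,"az":0,"x":0,"y":0,"z":0,"hand":1}]'
python3 -m inch '[{"ax":0,"ay":0,"az":0,"x":0,"y":1,"z":0,"hand":1},{"ax":0,"ay":0,"az":0,"x":0,"y":0,"z":0,"hand":1}]'
```

```text
time: 9.48
eef_pos: [0.4763, -0.417, 0.0907]
tcp_rot: [0.704, -0.07, 0.07, -0.704]
contact_force: [0.7, 1.1, 2.9]
opening: 0.172
time: 9.65
eef_pos: [0.4764, -0.4171, 0.0907]
tcp_rot: [0.704, -0.07, 0.07, -0.704]
contact_force: [-1.3, 2.4, 8.1]
opening: 0.179
```

```bash
python3 -m inch '[{"ax":0,"ay":0,"az":0,"x":0,"y":1,"z":0,"hand":1},{"ax":0,"ay":0,"az":0,"x":0,"y":0,"z":0,"hand":1}]'
python3 -m inch '[{"ax":0,"ay":0,"az":0,"x":0,"y":1,"z":0,"hand":1},{"ax":0,"ay":0,"az":0,"x":0,"y":0,"z":0,"hand":1}]'
```

```text
time: 9.82
eef_pos: [0.4765, -0.4171, 0.0907]
tcp_rot: [0.704, -0.07, 0.07, -0.704]
contact_force: [-1.3, 1.3, 10.6]
opening: 0.175
time: 9.98
eef_pos: [0.4766, -0.4172, 0.0906]
tcp_rot: [-0.704, 0.07, -0.07, 0.704]
contact_force: [-2.1, 3.6, 13.7]
opening: 0.174
```

Firm stop: TCP fixed at z 0.0907 (the predicted seating height) while force climbs to 14 N. I ease the preload, open, and withdraw straight up.

```bash
python3 -m inch '[{"ax":0,"ay":0,"az":0,"x":0,"y":-1.5,"z":0,"hand":1},{"ax":0,"ay":0,"az":0,"x":0,"y":0,"z":0,"hand":0.6},{"ax":0,"ay":0,"az":0,"x":0,"y":0,"z":0,"hand":0.3},{"ax":0,"ay":0,"az":0,"x":0,"y":0,"z":0,"hand":0},{"ax":0,"ay":0,"az":0,"x":0,"y":0,"z":0,"hand":0}]'
python3 -m inch '[{"ax":0,"ay":0,"az":0,"x":0,"y":0,"z":0,"hand":0},{"ax":0,"ay":0,"az":0,"x":0,"y":0,"z":0,"hand":0},{"ax":0,"ay":0,"az":0,"x":0,"y":0,"z":0,"hand":0}]'
python3 -m inch '[{"ax":0,"ay":0,"az":0,"x":0,"y":-8,"z":0,"hand":0},{"ax":0,"ay":0,"az":0,"x":0,"y":-15,"z":0,"hand":0},{"ax":0,"ay":0,"az":0,"x":0,"y":-25,"z":0,"hand":0},{"ax":0,"ay":0,"az":0,"x":0,"y":-30,"z":0,"hand":0},{"ax":0,"ay":0,"az":0,"x":0,"y":-30,"z":0,"hand":0}]'
python3 -m inch '[{"ax":0,"ay":0,"az":0,"x":-20,"y":-15,"z":30,"hand":0},{"ax":0,"ay":0,"az":0,"x":0,"y":0,"z":35,"hand":0},{"ax":0,"ay":0,"az":0,"x":0,"y":0,"z":35,"hand":0},{"ax":0,"ay":0,"az":0,"x":0,"y":0,"z":35,"hand":0},{"ax":0,"ay":0,"az":0,"x":0,"y":0,"z":0,"hand":0}]'
python3 - <<'E'
from chk import *; from fit import fitgrip,gmask,box
c,p,M,S=avg(3); t=read_camera("top"); print(p,S["contact_force"])
for n,k in(("side",c),("top",t)): pickle.dump(k,open(n+"2.pkl","wb"))
C=np.array([.4764,-.4184,-.198])
uv=proj(c,[[C[0],C[1],.087]])[0].astype(int); m=gmask(c,18,36,uv); print("side",m.sum(),fitgrip([(c,m)],C))
uv=proj(t,[[C[0],C[1],.1]])[0].astype(int); mt=gmask(t,18,36,uv); print("top",mt.sum(),fitgrip([(t,mt)],C))
def crop(c,u,v,w,h,k,ov):
    im=cv2.resize(c["img"][v:v+h,u:u+w],None,fx=k,fy=k,interpolation=cv2.INTER_CUBIC)
    if ov:
        for z in(0,1):
            q=((proj(c,box(C,.008,.028,.062,.112)[z::2])-[u,v]+.5)*k)[[0,1,3,2]].astype(np.int32); cv2.polylines(im,[q],True,(0,255,255),1)
    return im
a=crop(c,325,215,85,90,4,1); b=crop(t,385,175,85,90,4,1); e=cv2.resize(c["img"][130:220,240:360],(340,240)); f=cv2.resize(t["img"][140:230,180:340],(340,240))
cv2.imwrite("pics/end.png",np.vstack([np.hstack([a,b]),np.hstack([e,f])])[:,:,::-1])
E
```

```text
time: 10.4
eef_pos: [0.4757, -0.4163, 0.0877]
tcp_rot: [-0.703, 0.07, -0.069, 0.704]
contact_force: [-0.6, -0.2, 0.2]
opening: 0.5
time: 10.65
eef_pos: [0.4761, -0.4168, 0.0885]
tcp_rot: [-0.704, 0.07, -0.07, 0.704]
contact_force: [0.1, -0.9, 0.5]
opening: 0.503
time: 11.07
eef_pos: [0.4759, -0.4165, 0.1979]
tcp_rot: [-0.703, 0.07, -0.07, 0.704]
contact_force: [0.4, -0.8, 0.1]
opening: 0.503
time: 11.48
eef_pos: [0.4837, -0.2756, 0.2125]
tcp_rot: [-0.703, 0.068, -0.068, 0.705]
contact_force: [0.9, 0.5, -0.4]
opening: 0.501
[ 0.48348985 -0.27947773  0.21264579] [-0.61566804 -1.34434705 -0.04406059]
side 667 (array([ 0.4783147 , -0.41842517, -0.21985362]), np.float64(66.67058823529412))
top 74 (array([ 0.47016084, -0.42428325,  0.0736857 ]), np.float64(260.51372549019607))
```

View pics/end.png

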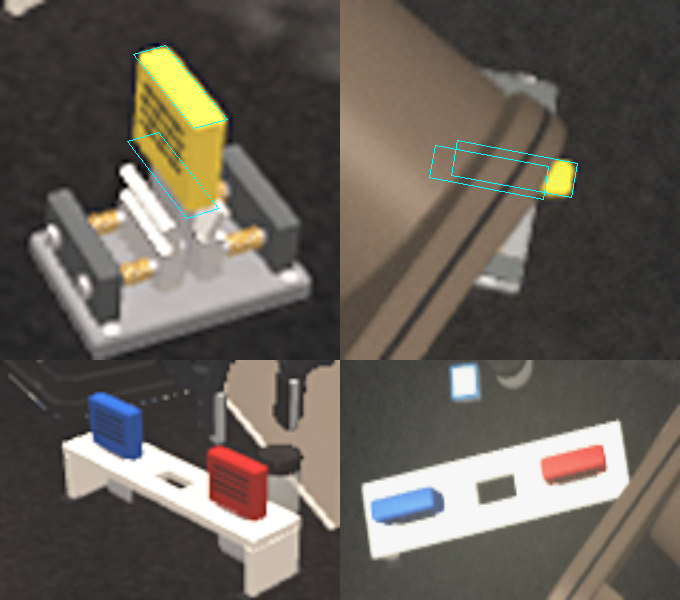

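The blade stands upright in the jaws, with its grip on the predicted seated outline (side crop, top near (180,85), underside near (175,180)). Blue and red still hang in the rack, and the gripper is clear of everything.

```bash
python3 -m inch '[{"ax":0,"ay":0,"az":0,"x":0,"y":0,"z":0,"hand":0},{"ax":0,"ay":0,"az":0,"x":0,"y":0,"z":0,"hand":0}]'
python3 -c "
from plant import *
print(sign_off())"
```

```text
time: 11.85
eef_pos: [0.4829, -0.2818, 0.2119]
tcp_rot: [0.704, -0.07, 0.07, -0.704]
contact_force: [0.1, -0.2, -0.8]
opening: 0.5
the job is handed in; nothing more can be done
None
```

The yellow medium blade is standing upright in the clamp with its tip on the base, and I handed the job in at about 11.9 s. I took it from the rack and slid it straight down between the jaws. The drag peaked at 11 N as the blade wedged in, then fell to 1–3 N. At a TCP height of 90.7 mm, the height predicted for the tip on the base, it stopped firmly and the force climbed to about 14 N. I then let go and withdrew straight up.

**Last checks:**
- **Side view:** the grip sits upright within about 2 mm of the clamp centre and on the outline expected for a seated blade. Blue and red still hang in the rack, and the gripper touches nothing.
- **Top view:** the final fit of the grip failed because the arm hid most of it, so the seated position rests on the side view and the force and height readings.
- **Drag:** the 11 N peak was above the 3–6 N you gave and the steady 1–3 N was at or below it. These are single noisy readings (about ±1 N).

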